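Switch off a tripped mains distributor and push its sunken cut-out reset home

ROBOT

A 6-joint arm with a two-finger parallel gripper is mounted at the origin on the work surface. World frame = base frame: x ahead of the robot, y to its left, z up, the work surface at z = 0. Lengths are in mm, angles in rad, forces in N, time in s.
With the tool pointing down it reaches from about 350 to 775 mm from the base axis. Payload 7.3 kg.
Tool frame: the origin (TCP) lies on the front face of the gripper's body, between the roots of the fingers; the fingertips stand 66 mm ahead of it and the grasp point (between the pads) lies 47 mm ahead of it (bot.tcp_to_grasp is the z of the grasp point in the tool frame, in mm); z points along the fingers, y is the direction in which the jaws open and shut (so a half turn about z gives the same grasp; the last joint's range is limited). The gripper opens to 92 mm and grips with 3 to 60 N. Pads are 19 mm wide; open, the fingers measure 130 mm over their backs; the gripper's body (75 mm by 190 mm) begins 47 mm behind the grasp point.
Start: joints at [1.161, 0.342, 1.524, -0, 1.275, -0.146], TCP at [136.876, 506.857, 292.241] pointing down, gripper open.
Joint ranges: [-2.53, 2.53], [-0.77, 2.02], [0.04, 2.7], [-1, 4.14], [0.28, 2.66], [-3.11, 3.11]. Speed limits (rad/s): [2.57, 2.57, 3.14, 3.14, 3.14, 3.14].

INTERFACE

Orientations are given as [roll, pitch, yaw] about the fixed x, y, z axes, in that order (R = Rz(yaw) Ry(pitch) Rx(roll)).
In Python, from plant import bot gives the robot as it stands.
- The arm moves only by the tool carry_out, never from a script. Its argument "deltas" is a list that holds one entry, the list of rows, each a list of 4 numbers: the shift along the tool's x, y, z in mm, then the turn about the tool's z in units of 5 degrees (1.0 is 5 degrees). A call has 1 to 20 rows; each row is the pose to reach, as a shift and turn from the pose commanded when the call began, along the tool's axes at that moment; what a row does not reach only later rows make up. A row lasts 1/10 s, in which the tool goes at most 50 mm and 8.59 degrees, less where a joint would pass 70% of its speed; a pose out of reach is approached as far as the arm can. A call with a gripper value outside its range is refused whole. "fingers" is the finger opening in mm, from 0 to 91.8, set as the call begins (left out, the last holds). The fingers move at their own pace and stop on an object; the grip force is fixed at half the most. Time passes only in rows, so rows that repeat a pose let the fingers close. It gives the time, the measured TCP pose, the force and the opening at its end, in the units of the state.
- bot.get_obs(): the state, without advancing time (a new reading comes with each control period).
- bot.capture(name): name is "scene" or "top" or "wrist"; returns (picture, depth): 420x560x3 uint8, blue, green, red; 420x560 float32, mm along the optical axis (not along the pixel's ray), 0 where there is no reading.
- bot.camera_model(name): a dict with "K" (3x3 intrinsics, pixels), "camera_from_world" (4x4, takes a point from world to camera coordinates). Camera axes: x right, y down, z forward; pixel columns grow to the right and rows downward; lengths in mm; the calibration is good to about 2 mm. A picture is of the moment at which its call begins: read the wrist's pose just before it. camera_model takes no time and is no camera call; for the wrist camera it gives the pose at the moment of the call.
- bot.close_job(): hands the job in, once; it reports no verdict.
The state is a dict: "time": time; "joint_positions": joint angles; "dq": joint speeds; "tau": joint torques, N m; "tool_pos": TCP position; "tcp_rot": TCP orientation; "contact_force": force on the tool from outside, world axes, zero at the start; "moment": the same for the moment, N m; "grip_width": finger opening in mm.
Only numpy, scipy, OpenCV 4.12 (cv2) and the standard library are available. Lean on these libraries where they do the work, as an engineer would, in place of code of your own. Each camera call takes 0.05 s, during which the arm holds its last target. There are 200 camera calls.

TASK

The overload cut-out of the mains distributor on the audio bench has tripped. As one does before resetting, first switch the distributor off by pressing down the raised end of its rocker switch, then reach a fingertip into the round well beside the switch and push the sunken reset button fully home so that it stays in. Only press: do not pick up or shove the distributor, and leave the tape roll, plug, spray can and screwdriver where they are.

Things in the scene. Friction and masses are not known exactly. Their poses are not given: they have to be found in the camera images.
- distributor: Grey mains distributor with black end cheeks, flat on the bench on rubber feet, loose, about 3 kg: 110 mm along its x, 365 mm along its y (-177 to +188), top 80 mm above the bench. Origin on the bench under it; z up, x roughly away from the robot (yaw within 0.6 rad). On the top's centre line: rocker switch at y +150, reset well at y +92, four outlets (39 mm round recesses with pin holes) at y +30 to -135.
- well_mouth (a point): Centre of the reset well's mouth, level with the distributor's top. The well is a round hole 46 mm in diameter, 30 mm deep, flat-floored; a low nut (25 mm wide, 4 mm high) in the middle of its floor carries the upright grey reset button. Same axes as the distributor.
- button_top (a point): Middle of the top face of the reset button, 16 mm in diameter, on the axis of the well. Tripped, it is 14 to 15 mm below the well's mouth; fully home, 21 mm below it. Moves with the button.
- reset_button (a joint): Travel of the reset button in m, straight down: 0 to 0.001 = tripped (out) at the start, 0.007 = fully home against its stop. No return spring: it moves under about 5 N and stays where it is left.
- rocker_off_end (a point): Point to press, on the rocker's face 13 mm from its pivot towards the distributor's -x. The rocker, a shallow V 32 mm along x, 20 mm along y, pivots about y. This end starts raised (outer edge 10 mm above the top); right down, this half is level, 4 mm above the top, 2 mm above the bezel. Keep the fingertip off the other half; it may overhang the outer end.
- power_rocker (a joint): Angle of the rocker in rad: +0.2 = on (far end down, near end raised; starts at 0.17 to 0.2), -0.2 = off (near end right down). About 3 N at the pressing point turns it; it does not snap over by itself and stays where it is left.
- tape_roll: Roll of black insulating tape, 68 mm across, 38 mm bore, 19 mm high, lying on the distributor's top over the outlets at the end away from the switch. Origin at the centre of its underside. Leave alone.
- mains_plug: Black barrel-shaped mains plug without lead, 38 mm across, 85 mm high, standing on the bench in front of the distributor (robot's side) with its two brass pins up. Origin at the centre of its underside. Leave alone.
- spray_can: Spray can, 53 mm across, 150 mm high, standing on the bench behind the distributor at the end away from the switch. Origin at the centre of its underside. Leave alone.
- screwdriver: Screwdriver with black handle, 190 mm long, lying on the bench behind the distributor, roughly parallel to it. Origin on the bench under it. Leave alone.

How it is judged (in metres and radians):
On the way, in this order (a step that is already met when the one before it is completed fails the run):
1. the rocker is switched off while the reset button is still out (value of joint power_rocker below -0.15 rad and value of joint reset_button below 0.003 m), for 0.2 s.
2. the reset button is pushed home with the rocker off (value of joint reset_button above 0.0055 m and value of joint power_rocker below -0.15 rad), for 0.2 s.
At the end, for the whole second after the job is handed in: The rocker is off (angle below -0.15 rad of -0.2), the reset button is in (more than 5.5 of 7 mm), the distributor lies flat within 20 mm of where it was, and the tape roll (25 mm), plug, spray can and screwdriver (20 mm) are where they were (all of step 2 and distance of each of distributor, mains_plug, spray_can, screwdriver from where it was at the start of the episode below 0.02 m and angle between distributor's own z axis and vertical below 0.03 rad and linear speed of distributor below 0.01 m/s and distance of tape_roll from where it was at the start of the episode below 0.025 m); the robot touches nothing.
It fails at once if the reset button is pushed in while the rocker is still on (value of joint reset_button above 0.004 m and value of joint power_rocker above 0 rad).
It fails at once if the distributor is lifted, tipped or shoved along (height (world z) of distributor above 0.01 m or angle between distributor's own z axis and vertical above 0.08 rad or distance of distributor from where it was at the start of the episode above 0.02 m).
It fails at once if a bystander is picked up or pushed away (distance of tape_roll from where it was at the start of the episode above 0.025 m or distance of any of mains_plug, spray_can, screwdriver from where it was at the start of the episode above 0.02 m).
It also fails if it takes over 42 s, if anything falls off the work surface, if the arm or the gripper's body presses on something with over 40 N, if the wrist force passes 120 N, or if a joint passes its speed limit or range.

## Working session

There is one attempt and no reset: what is moved stays moved. The work goes in short steps, Python scripts to look and compute and a tool call to move; the robot and the scene stay as the last step left them, time stands still between calls to the robot, and variables do not carry over. Pictures are saved under pics/ and viewed, about 8 in all and at most 12, crops included, and the job is handed in when it is done.

Besides the shell and the picture viewer there is one more tool, called after "Emit:" as name([rows], argument=value, ...), one row to a line, values as JSON. carry_out: Moves the arm, as the interface text tells. Its arguments: {"type":"object","properties":{"deltas":{"type":"array","items":{"type":"array","items":{"type":"array","items":{"type":"number"}}}},"fingers":{"type":"number"}},"required":["deltas"]}

```bash
mkdir -p pics; ls; python3 - <<'E'
from plant import bot
import cv2,numpy as np
o=bot.get_obs();print(o)
for n in("scene","top"):
    p,d=bot.capture(n);cv2.imwrite(f"pics/{n}1.png",p);np.save(f"pics/{n}1.npy",d)
    print(n,bot.camera_model(n))
E
```

```text
pics
{'time': 0.0, 'joint_positions': array([ 1.16096832e+00,  3.42712004e-01,  1.52502678e+00, -2.93329566e-05,
        1.27539509e+00, -1.46012568e-01]), 'dq': array([-0.00096692,  0.00181379, -0.00022858, -0.00100508,  0.00123543,
        0.00019147]), 'tau': array([-1.82618282e-03, -4.31232584e+01, -2.44215095e+01,  7.15735881e-02,
        5.61300537e-02, -1.09139201e-04]), 'tool_pos': array([136.76814243, 506.54886935, 291.54704321]), 'tcp_rot': array([-3.14006375e+00, -1.96487528e-04,  2.87778563e+00]), 'contact_force': array([-0.00178342,  0.28934276, -0.05773139]), 'moment': array([0.00469532, 0.0123975 , 0.02236349]), 'grip_width': 91.78684038168716}
scene {'K': array([[480.00299705,   0.        , 277.48740247],
       [  0.        , 480.00299705, 202.3547501 ],
       [  0.        ,   0.        ,   1.        ]]), 'camera_from_world': array([[-1.39802949e-01,  9.90145140e-01, -8.23021973e-03,
         1.18088500e+02],
       [ 8.20036156e-01,  1.11117907e-01, -5.61420977e-01,
        -4.51088909e+02],
       [-5.54973728e-01, -8.52373862e-02, -8.27489426e-01,
         1.31383367e+03],
       [ 0.00000000e+00,  0.00000000e+00,  0.00000000e+00,
         1.00000000e+00]])}
top {'K': array([[399.64720844,   0.        , 282.79488638],
       [  0.        , 399.64720844, 216.75768235],
       [  0.        ,   0.        ,   1.        ]]), 'camera_from_world': array([[ 2.93304602e-02, -9.99568592e-01, -1.53425087e-03,
        -4.99320518e+01],
       [-9.97340000e-01, -2.91625315e-02, -6.68017323e-02,
         6.19057872e+02],
       [ 6.67281709e-02,  3.48949532e-03, -9.97765090e-01,
         7.53477094e+02],
       [ 0.00000000e+00,  0.00000000e+00,  0.00000000e+00,
         1.00000000e+00]])}
```

View pics/top1.png

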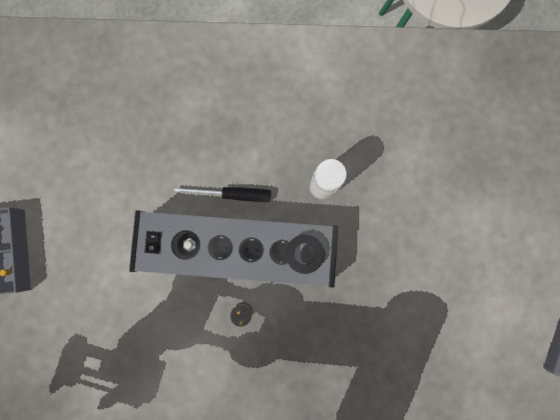

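View pics/scene1.png

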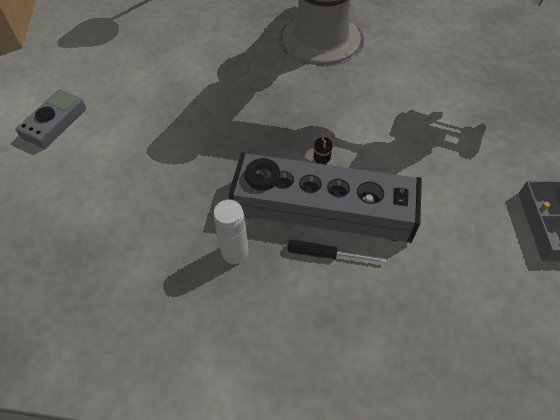

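Top view: the rocker is at about (153,242), the well at (186,244), the tape roll at (306,252) and the plug at (241,314). In the scene view the rocker is at (401,196) and the well at (370,192).

```bash
cat > h.py <<'E'
import numpy as np
from plant import bot
def ray(cm,uv,z):
    K,T=cm["K"],cm["camera_from_world"];R=T[:3,:3];c=-R.T@T[:3,3]
    d=R.T@np.linalg.inv(K)@np.array([*uv,1.]);return c+d*(z-c[2])/d[2]
def px(cm,p):
    q=cm["K"]@(cm["camera_from_world"]@np.array([*p,1.]))[:3];return q[:2]/q[2]
E
python3 - <<'E'
from h import *
t=bot.camera_model("top");s=bot.camera_model("scene")
for n,a,z in(("rock",(153,242),84),("well",(186,244),80),("o1",(220,247),80),("o2",(251,249.5),80),("o3",(282,252),80),("plug",(241,314),85),("TLcorner",(138.5,212.5),80),("BL",(134,271.5),80),("TR",(335,226),80),("BR",(333,285.5),80)):
    print(n,ray(t,a,z).round(1))
for n,a,z in(("rock",(401,196),84),("well",(370,192),80)): print(n,ray(s,a,z).round(1))
E
```

```text
rock [564.5 196.5  84. ]
well [562.6 138.9  80. ]
o1 [559.1  78.1  80. ]
o2 [556.3  22.8  80. ]
o3 [553.5 -32.4  80. ]
plug [443.6  36.   85. ]
TLcorner [616.4 226.5  80. ]
BL [511.3 228.9  80. ]
TR [ 602.5 -125.6   80. ]
BR [ 497.2 -124.3   80. ]
rock [565.9 198.7  84. ]
well [561.5 140.5  80. ]
```

Emit:
carry_out([
  [[-30,-14,0,1],[-60,-28,0,2],[-90,-42,0,3],[-120,-57,0,4],[-150,-71,0,5],[-180,-85,0,6],[-210,-99,0,7],[-240,-113,0,8.2],[-270,-128,0,9.4],[-300,-142,0,10.6],[-330,-156,20,11.8],[-360,-170,40,13],[-390,-184,60,14.2],[-410,-194,70,15],[-427,-202,80,15.5],[-427,-202,80,15.5],[-427,-202,80,15.5],[-427,-202,80,15.5]],
], fingers=91.8)

```text
time: 1.9
tool_pos: [496.0, 201.3, 212.7]
tcp_rot: [3.141, -0.0, 1.527]
contact_force: [0.1, -0.2, 0.9]
grip_width: 91.8
```

```bash
python3 - <<'E'
from h import *
import cv2
o=bot.get_obs();print(o["time"],o["tool_pos"],o["tcp_rot"],o["joint_positions"],o["contact_force"])
cm=bot.camera_model("wrist");T=cm["camera_from_world"];print(-T[:3,:3].T@T[:3,3],cm["K"][0])
p,d=bot.capture("wrist");cv2.imwrite("pics/w1.png",p);np.save("pics/w1.npy",d)
for q in((552,198,88),(565,197,84),(562,139,80)):print(q,px(cm,q))
E
```

```text
1.9 [495.97028838 201.25823442 212.74942836] [ 3.14113819e+00 -4.81000534e-04  1.52684350e+00] [2.42099701e-01 4.36858585e-01 1.61296526e+00 3.75596562e-04
 1.09119712e+00 2.85879426e-01] [ 0.07256286 -0.15206617  0.92606767]
[499.76189545 281.89527776 304.54433531] [311.68430268   0.         277.11285153]
(552, 198, 88) [352.51378895 227.2422414 ]
(565, 197, 84) [368.53526677 225.89269575]
(562, 139, 80) [360.50301676 290.57897722]
```

View pics/w1.png

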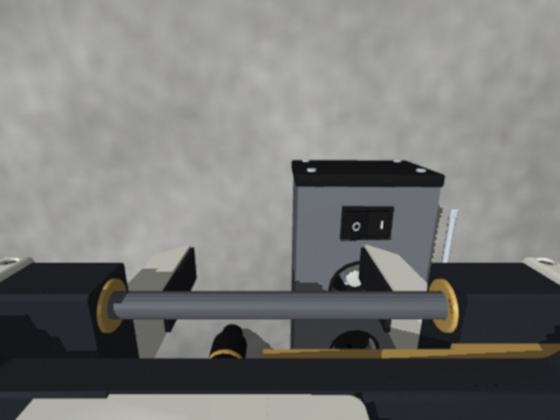

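The wrist view shows the rocker bezel from (341,206) to (393,241), centred near (367,223). The "0" half faces the robot at about (355,226). The +x fingertip has its near tip corner at about (362,247).

```bash
python3 - <<'E'
from h import *
from scipy.spatial.transform import Rotation as Rn
import cv2
cm=bot.camera_model("wrist")
for u in((341,206),(393,206),(341,241),(393,241),(367,223.5)):print(u,ray(cm,u,82).round(1))
for u in((292,187),(441,187)):print(u,ray(cm,u,80).round(1))
o=bot.get_obs();R=Rn.from_euler("xyz",o["tcp_rot"]).as_matrix()
for q in((-9.5,45.9,66),(9.5,45.9,66),(-9.5,64.9,66),(9.5,64.9,66)):print(q,px(cm,o["tool_pos"]+R@q).round(0))
p=cv2.imread("pics/w1.png")[150:350,280:480];cv2.imwrite("pics/w1c.png",cv2.resize(p,None,fx=3,fy=3,interpolation=cv2.INTER_CUBIC))
E
```

```text
(341, 206) [544.5 213.   82. ]
(393, 206) [583.2 211.3  82. ]
(341, 241) [544.9 184.7  82. ]
(393, 241) [585.1 183.   82. ]
(367, 223.5) [564.4 198.3  82. ]
(292, 187) [508.5 228.7  80. ]
(441, 187) [618.5 223.8  80. ]
(-9.5, 45.9, 66) [357. 278.]
(9.5, 45.9, 66) [360. 247.]
(-9.5, 64.9, 66) [391. 278.]
(9.5, 64.9, 66) [394. 247.]
```

View pics/w1c.png

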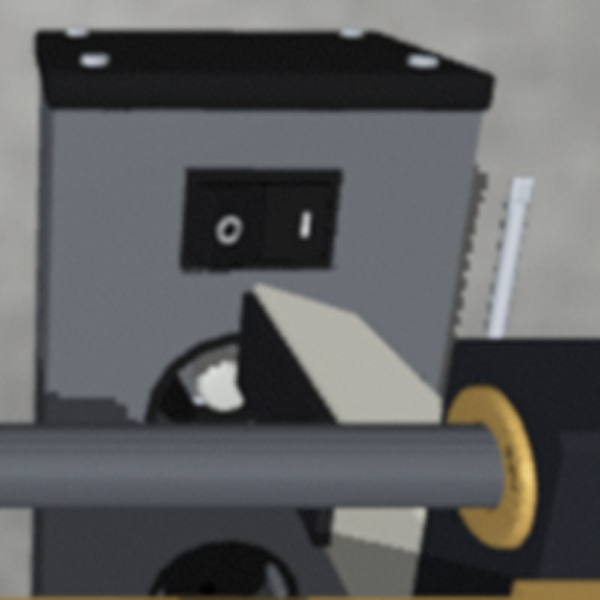

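```bash
python3 - <<'E'
from h import *
from scipy.spatial.transform import Rotation as Rn
cm=bot.camera_model("wrist");d=np.load("pics/w1.npy")
o=bot.get_obs();R=Rn.from_euler("xyz",o["tcp_rot"]).as_matrix();T=np.linalg.inv(cm["camera_from_world"]);Ki=np.linalg.inv(cm["K"])
for v in(246,248,250,253,256,260,270):
  print(v)
  for u in range(358,428,4):
    w=(T@np.r_[Ki@[u,v,1]*d[v,u],1])[:3]
    q=R.T@(w-o["tool_pos"])
    if q[2]<75:print("  ",u,q.round(1))
E
```

```text
246
   366 [10.8 48.8 64.8]
   370 [11.2 50.7 63.9]
248
   362 [ 9.6 46.7 64.9]
   366 [ 9.9 48.7 64.2]
   370 [11.3 49.9 61.2]
   374 [11.3 52.  61.1]
   378 [11.6 53.9 60.5]
250
   362 [ 9.5 46.1 62.5]
   366 [ 9.6 48.2 62.3]
   370 [11.3 49.2 58.6]
   374 [11.3 51.2 58.6]
   378 [11.3 53.4 58.6]
   382 [11.1 55.6 59. ]
   386 [11.4 57.5 58.5]
253
   362 [ 7.2 46.6 63.7]
   366 [10.  46.9 57.8]
   370 [10.7 48.5 56.2]
   374 [11.3 50.2 54.9]
   378 [11.7 51.9 54.1]
   382 [11.3 54.3 55. ]
   386 [11.4 56.3 54.8]
   390 [11.5 58.3 54.6]
   394 [11.5 60.3 54.5]
256
   362 [ 6.1 46.2 62.1]
   366 [ 9.1 46.5 55.9]
   370 [ 9.7 48.2 54.8]
   374 [10.9 49.4 52.3]
   378 [11.2 51.2 51.7]
   382 [11.5 53.  51.1]
   386 [11.6 54.9 50.8]
   390 [11.1 57.3 51.8]
   394 [10.8 59.6 52.4]
   398 [10.7 61.8 52.7]
260
   362 [ 4.3 46.1 61. ]
   366 [ 7.5 46.3 54.7]
   370 [10.2 46.6 49.2]
   374 [10.4 48.4 48.8]
   378 [11.6 49.6 46.4]
   382 [11.4 51.7 46.8]
   386 [11.2 53.8 47.3]
   390 [11.4 55.6 46.9]
   394 [11.2 57.7 47.1]
   398 [11.1 59.8 47.4]
   402 [10.9 61.9 47.7]
270
   362 [-0.6 46.  59. ]
   366 [ 2.5 46.3 53.2]
   370 [ 5.9 46.3 46.8]
   374 [ 9.  46.2 41. ]
   378 [ 9.6 47.8 40. ]
   382 [11.1 48.6 37.3]
   386 [11.1 50.5 37.3]
   390 [11.4 52.1 36.8]
   394 [11.7 53.7 36.1]
   398 [11.7 55.5 36.2]
   402 [11.1 57.8 37.1]
   406 [10.9 59.9 37.6]
   410 [11.4 61.3 36.7]
   414 [10.9 63.6 37.7]
```

The depth samples show a chamfered finger: a narrow tip at tool y of about 46–50, 22 mm wide. The tip line is at about y=47.5. I'll move 7 mm along tool y, go down to just above the rocker, then press in small steps.

Emit:
carry_out([
  [[0,7,0,0],[0,7,15,0],[0,7,30,0],[0,7,45,0],[0,7,50,0],[0,7,52,0],[0,7,54,0],[0,7,56,0],[0,7,57,0],[0,7,58,0],[0,7,59,0],[0,7,60,0],[0,7,60,0],[0,7,60,0]],
])

```text
time: 3.35
tool_pos: [503.4, 200.2, 152.3]
tcp_rot: [3.142, -0.0, 1.525]
contact_force: [-1.2, -0.3, 2.2]
grip_width: 91.6
```

```bash
python3 - <<'E'
from h import *
import cv2
o=bot.get_obs();print(o["time"],o["tool_pos"],o["tcp_rot"],o["contact_force"])
p,d=bot.capture("wrist")
s,_=bot.capture("scene")
a=cv2.resize(p[130:350,250:450],(560,600),interpolation=cv2.INTER_CUBIC)
cv2.imwrite("pics/w2.png",a)
E
```

```text
3.35 [503.41290921 200.24731847 152.25570657] [ 3.14157349e+00 -1.92684480e-04  1.52515729e+00] [-1.22180206 -0.30285463  2.19189108]
```

View pics/w2.png

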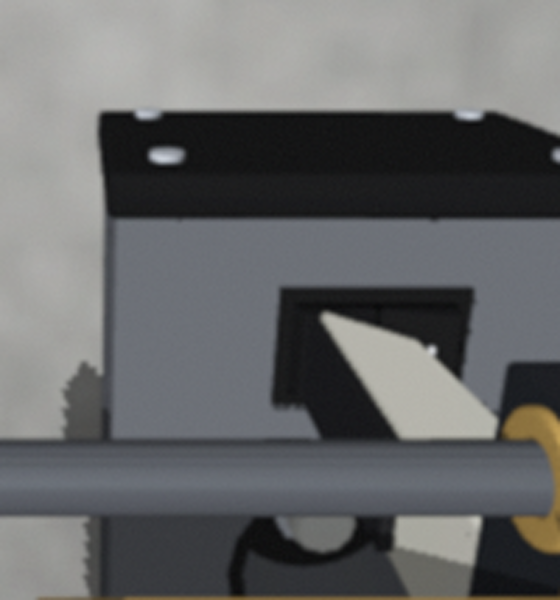

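The finger is on the "0" half. Its inner tip edge, at crop (322,313), is only about 11 mm from the pivot seam at crop (378,315). I'll lift, shift 3 mm outward and press.

Emit:
carry_out([
  [[0,0,-4,0],[0,-3,-5,0],[0,-3,-4,0],[0,-3,-2,0],[0,-3,0,0],[0,-3,1,0],[0,-3,2,0],[0,-3,2.5,0],[0,-3,3,0],[0,-3,3,0],[0,-3,3,0]],
])

```text
time: 4.55
tool_pos: [500.2, 200.3, 149.6]
tcp_rot: [-3.141, -0.0, 1.525]
contact_force: [-4.8, -0.9, 5.6]
grip_width: 91.8
```

Emit:
carry_out([
  [[0,0,0.5,0],[0,0,1,0],[0,0,1.5,0],[0,0,1.5,0],[0,0,1.5,0],[0,0,1.5,0]],
])

```text
time: 5.15
tool_pos: [500.3, 200.4, 149.2]
tcp_rot: [3.141, -0.0, 1.525]
contact_force: [-7.8, -1.3, 14.1]
grip_width: 91.7
```

Emit:
carry_out([
  [[0,0,0.5,0],[0,0,0.5,0],[0,0,0.5,0],[0,0,-5,0],[0,0,-20,0],[0,0,-40,0],[-28,0,-60,0],[-28,0,-60,0],[-28,0,-60,0],[-28,0,-60,0]],
])

```text
time: 6.15
tool_pos: [498.9, 172.6, 207.0]
tcp_rot: [-3.141, -0.0, 1.525]
contact_force: [0.3, -0.4, -0.3]
grip_width: 91.6
```

```bash
python3 - <<'E'
from h import *
import cv2
o=bot.get_obs();print(o["time"],o["tool_pos"],o["tcp_rot"],o["contact_force"])
cm=bot.camera_model("wrist")
p,d=bot.capture("wrist");np.save("pics/w3.npy",d)
cv2.imwrite("pics/w3.png",p)
cv2.imwrite("pics/w3c.png",cv2.resize(p[150:350,280:480],None,fx=3,fy=3,interpolation=cv2.INTER_CUBIC))
# profile of rocker height along distributor x
T=np.linalg.inv(cm["camera_from_world"]);Ki=np.linalg.inv(cm["K"])
for s in(-24,-14,-10,-6,-2,2,6,10,14,24):
  u,v=px(cm,(564.5+s,198-.046*s,84)).round().astype(int)
  print(s,u,v,(T@np.r_[Ki@[u,v,1]*np.median(d[v-1:v+2,u]),1])[:3].round(1))
E
```

```text
6.15 [498.92399421 172.6290532  206.95878193] [-3.14052238e+00 -6.10241603e-05  1.52507798e+00] [ 0.34423907 -0.39216438 -0.2537916 ]
-24 334 189 [541.2 198.3  79.5]
-14 348 189 [550.7 198.6  82.2]
-10 354 189 [554.8 198.6  83.2]
-6 360 189 [559.  198.4  83.1]
-2 365 189 [562.3 198.5  84. ]
2 371 189 [566.6 198.3  84. ]
6 377 189 [570.1 198.6  86.1]
10 382 189 [573.3 198.7  87.2]
14 388 189 [576.8 199.   89.1]
24 402 189 [590.5 195.9  78.9]
```

View pics/w3c.png

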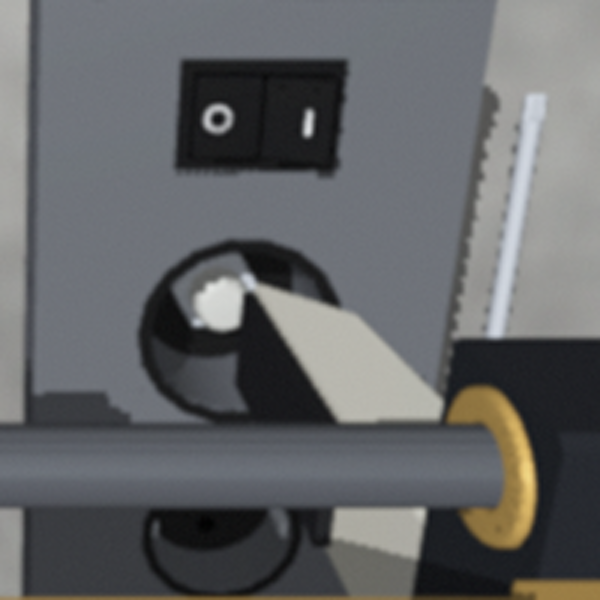

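The rocker's "0" half now lies level and the "I" half is raised, so it is off. The well rim is visible: left edge at crop (140,335), top at crop (245,240), button top at crop (218,303).

```bash
python3 - <<'E'
from h import *
cm=bot.camera_model("wrist");f=lambda a,b:(280+a/3,150+b/3)
for n,u,z in(("left",f(140,335),80),("top",f(245,240),80),("bottom",f(205,420),80),("btn",f(218,303),65.5),("rock",f(262,116),82)):print(n,ray(cm,u,z).round(1))
E
```

```text
left [535.8 140.9  80. ]
top [562. 166.  80.]
bottom [553.1 115.1  80. ]
btn [559.2 142.2  65.5]
rock [564.4 198.3  82. ]
```

Emit:
carry_out([
  [[-10,4,0,0],[-20,8,0,0],[-29,11,0,0],[-29,11,15,0],[-29,11,30,0],[-29,11,45,0],[-29,11,52,0],[-29,11,52,0],[-29,11,52,0]],
])

```text
time: 7.1
tool_pos: [509.2, 142.7, 156.1]
tcp_rot: [3.141, -0.0, 1.525]
contact_force: [0.5, 0.2, -0.2]
grip_width: 91.5
```

```bash
python3 - <<'E'
from h import *
import cv2
o=bot.get_obs();print(o["time"],o["tool_pos"],o["tcp_rot"],o["contact_force"])
p,d=bot.capture("wrist");s,_=bot.capture("scene");t,_=bot.capture("top")
a=cv2.resize(p[130:330,250:450],(500,500),interpolation=cv2.INTER_CUBIC)
b=cv2.resize(s[140:240,330:430],(300,300),interpolation=cv2.INTER_CUBIC)
c=np.zeros((500,800,3),np.uint8);c[:,:500]=a;c[:300,500:]=b
cv2.imwrite("pics/w4.png",c)
E
```

```text
7.1 [509.18190576 142.66767155 156.1016222 ] [ 3.14107797e+00 -1.84666218e-04  1.52487061e+00] [ 0.50716866  0.22470694 -0.1950683 ]
```

View pics/w4.png

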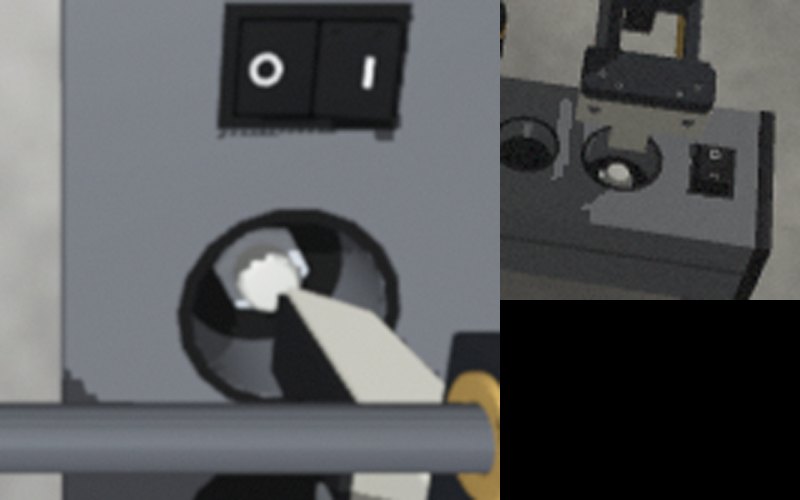

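The well centre is near crop (289,315), the tip corner at crop (285,290) and the button at crop (268,281). I'll check the alignment numerically.

```bash
python3 - <<'E'
from h import *
cm=bot.camera_model("wrist");f=lambda a,b:(250+a/2.5,130+b/2.5)
print(cm["K"].round(1).tolist(),cm["camera_from_world"][2].round(3))
for n,u,z in(("left",f(178,315),80),("right",f(400,310),80),("top",f(295,208),80),("bottom",f(235,397),80),("btn",f(268,281),65.5),("tip corner",f(285,290),90),("rock",f(316,68),82)):print(n,ray(cm,u,z).round(1))
c=np.array([561.8,140.4])
th=np.arange(0,360,30)
for r in(23,):
  for a in th:
    q=px(cm,(c[0]+r*np.cos(np.radians(a)),c[1]+r*np.sin(np.radians(a)),80));print(a,((q-[250,130])*2.5).round(0))
E
```

```text
[[311.7, 0.0, 277.1], [0.0, 311.7, 209.0], [0.0, 0.0, 1.0]] [-1.30000e-02 -2.97000e-01 -9.55000e-01  3.09833e+02]
left [535.6 140.9  80. ]
right [588.2 139.7  80. ]
top [562.3 166.4  80. ]
bottom [549.5 118.1  80. ]
btn [560.5 142.2  65.5]
tip corner [557.9 150.8  90. ]
rock [564.9 198.2  82. ]
0 [386. 308.]
30 [376. 263.]
60 [342. 231.]
90 [292. 220.]
120 [242. 235.]
150 [205. 271.]
180 [191. 316.]
210 [204. 359.]
240 [238. 388.]
270 [285. 397.]
300 [333. 384.]
330 [370. 352.]
```

The well centre is (561.9,140.3). The tip corner is at (557.9,150.8), so the finger is centred in y and its tip edge sits about 5 mm short of the axis in x, which puts it well within the button. Going in.

Emit:
carry_out([
  [[0,0,8,0],[0,0,14,0],[0,0,18,0],[0,0,21,0],[0,0,23,0],[0,0,25,0],[0,0,26,0],[0,0,27,0],[0,0,28,0],[0,0,29,0],[0,0,29,0],[0,0,29,0]],
])

```text
time: 8.45
tool_pos: [508.9, 142.9, 126.8]
tcp_rot: [3.141, -0.0, 1.525]
contact_force: [-1.8, -0.1, 2.6]
grip_width: 92.2
```

Emit:
carry_out([
  [[0,0,0.5,0],[0,0,1,0],[0,0,1.5,0],[0,0,2,0],[0,0,2.5,0],[0,0,2.5,0],[0,0,2.5,0]],
])

```text
time: 9.15
tool_pos: [508.9, 142.9, 124.2]
tcp_rot: [3.141, -0.0, 1.525]
contact_force: [-0.6, 0.5, 3.6]
grip_width: 91.7
```

Emit:
carry_out([
  [[0,0,0.5,0],[0,0,1,0],[0,0,1.5,0],[0,0,2,0],[0,0,2,0],[0,0,2,0]],
])

```text
time: 9.75
tool_pos: [509.0, 142.9, 123.7]
tcp_rot: [3.14, -0.0, 1.525]
contact_force: [-6.0, -0.1, 16.5]
grip_width: 91.7
```

The force rose to 16.5 N with almost no further travel, so the button is against its stop. Retracting and checking.

Emit:
carry_out([
  [[0,0,0,0],[0,0,0,0],[0,0,-5,0],[0,0,-15,0],[0,0,-30,0],[0,0,-60,0],[-20,0,-90,0],[-50,-10,-110,0],[-50,-10,-110,0],[-50,-10,-110,0],[-50,-10,-110,0]],
])

```text
time: 10.85
tool_pos: [496.3, 93.8, 231.4]
tcp_rot: [-3.14, -0.0, 1.525]
contact_force: [0.4, 0.3, 0.0]
grip_width: 91.8
```

```bash
python3 - <<'E'
from h import *
import cv2
o=bot.get_obs();print(o["time"],o["tool_pos"],o["contact_force"])
cm=bot.camera_model("wrist")
p,d=bot.capture("wrist");s,_=bot.capture("scene");t,_=bot.capture("top")
T=np.linalg.inv(cm["camera_from_world"]);Ki=np.linalg.inv(cm["K"])
for q in((561.8,140.4,59),(561.8,145,59),(558,142,59),(550.7,198.6,84),(576,198,89),(562,175,80)):
  u,v=px(cm,q).round().astype(int);print(q,u,v,(T@np.r_[Ki@[u,v,1]*np.median(d[v-1:v+2,u-1:u+2]),1])[:3].round(1))
for n in("top","scene"):
  a=cv2.imread(f"pics/{n}1.png");b=t if n=="top" else s
  cv2.imwrite(f"pics/{n}2.png",b)
c=np.zeros((600,800,3),np.uint8);c[:300,:400]=cv2.resize(t,(400,300));c[:300,400:]=cv2.resize(s,(400,300))
c[300:,:400]=cv2.resize(p,(400,300));c[300:,400:]=cv2.resize(p[80:230,280:480],(400,300));cv2.imwrite("pics/end.png",c)
E
```

```text
10.85 [496.34165347  93.82999771 231.43224398] [0.43601941 0.32751638 0.01463501]
(561.8, 140.4, 59) 353 151 [562.2 140.3  58.6]
(561.8, 145, 59) 353 145 [562.4 145.2  57.3]
(558, 142, 59) 348 149 [558.1 142.1  57.9]
(550.7, 198.6, 84) 347 73 [550.7 198.6  83.5]
(576, 198, 89) 385 71 [576.  198.2  88.2]
(562, 175, 80) 361 107 [562.6 175.2  78.9]
```

View pics/end.png

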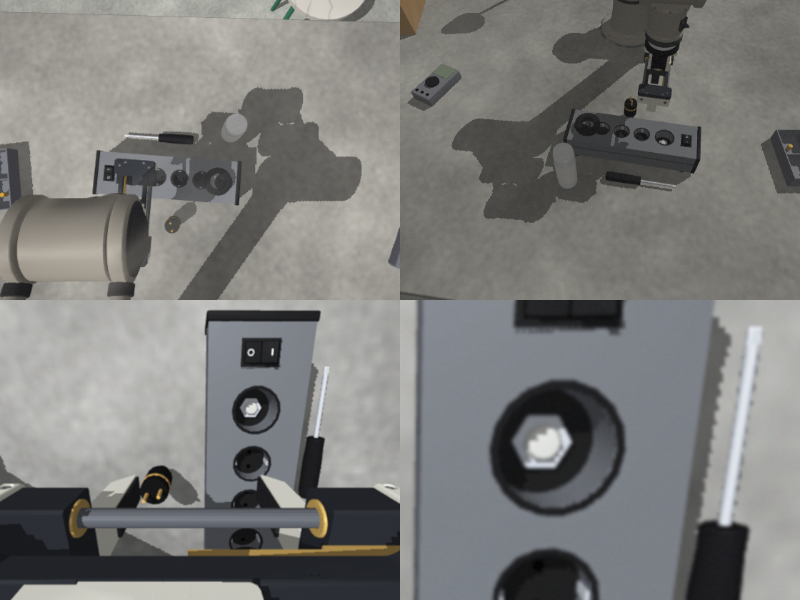

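The final picture shows the button sunk level with its nut, 20–21 mm below the top by depth. The rocker's "0" half is down, and nothing else has visibly moved. Handing in.

```bash
python3 -c "
from plant import bot
print(bot.close_job())"
```

```text
the job is handed in; nothing more can be done
None
```

I switched the distributor off at its rocker, then pushed the reset button fully home with one fingertip, and handed the job in at about 11 s of the 42 s allowed. No verdict was reported.

- **Rocker:** I pressed the raised end until it met its stop at about 14 N. My first contact was only about 11 mm from the pivot, so I lifted, moved 3 mm outward and pressed again. Depth readings afterwards put that half level, about 4 mm above the top, and the other half raised, so it is off.
- **Reset button:** It moved under about 3–4 N, then stopped firmly at 16.5 N. In the last depth check its top was about 20–21 mm below the well's mouth (21 mm is fully home), and it stayed in after I withdrew.
- **Everything else:** By eye in the last pictures, the distributor, tape roll, plug, spray can and screwdriver had not moved. The arm was clear, with contact force near zero.

The depth readings scatter by about 1 mm. The fingertip sat 2–4 mm from where I calculated, so I aimed it from what the wrist camera showed. No check failed.

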